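# Clip an art panel down with an adjustable wrench

### The job

The adjustable wrench lies round the hex of the open panel clip with its jaws too wide. Roll its worm until the jaws just fit the hex, then with the wrench turn the clip clockwise (seen from above) until its tab lies square across the edge of the art panel, and leave the wrench lying there on the hex. Do not force the moving jaw itself or push the clip with the fingers, and leave the other things on the table where they are.

Things in the scene. Friction and masses are not known exactly. Their poses are not given: they have to be found in the camera images.
- hex (a point): Clip to be closed: plain steel hexagon, 32 mm across flats, 37 across corners, 21.5 mm tall, on the 12 mm plywood board. Point on its upright axis, 11 mm above the board. It turns stiffly (0.35 N m) and stays where left. The frame turns with it: +x along its tab, z up. An identical clip at the panel's left end is already closed and fixed; no wrench lies on it.
- panel_edge (a point): Point on the top of the art panel's near edge, 50 mm straight across from the clip's axis. The grey panel with white shapes is fixed on the board: 20 mm thick, 160 mm from near to far edge, 400 mm along it. +x points square across the edge onto the panel (the tab must finally point so), +y along the edge.
- wrench_mouth (a point): Loose steel adjustable wrench, 292 mm long, about 0.7 kg, lying flat on the board, hex between its jaws. Point where the hex's axis lies when the jaws fit it, half-way up the 18 mm thick head. Handle along -x (opposite to the tab once fitted); fixed jaw on the -y side, its face 16 mm from this point; moving jaw on the +y side; z up.
- wrench_handle (a point): Point on the handle's centre line, 160 mm behind the mouth point, half-way up; axes as the mouth. The handle is 24 mm wide and lies 3 to 15 mm above the board; it runs from 103 to 255 mm behind the mouth and ends in a round boss, 30 mm across, 18 mm tall. The wrench turns the clip only once its jaws fit.
- worm_axis (a point): Centre of the worm: a dark ribbed roller, 22 mm diameter, 22 mm long, 58 mm behind the mouth point (along its -x), axle along the mouth's y, 11.5 mm above the wrench's underside, so its top stands 4.5 mm proud of the head (22.5 mm above the board). The orientation given here rolls with the worm; use the mouth's.
- jaw (a joint): Opening between the wrench's jaw faces, m: 0.040 to 0.046 at the start; about 0.032 when they fit the hex, which then stops them. Only the worm moves it (the jaw resists being pushed with about 28 N).
- wrench: The wrench, origin at the mouth point on its underside; axes as for the mouth.
- spare_nut: Bystander: loose steel nut, 30 mm across, 14 mm tall, on the board; origin at its underside.
- tape: Bystander: roll of masking tape, 84 mm across, 24 mm tall, on the board; origin at its underside.
- brush: Bystander: 190 mm paint brush lying on the art panel.
- paint_pot: Bystander: red paint pot with white lid, 72 mm across, 62 mm tall, to the right of the board.
- mug: Bystander: red mug, 95 mm tall, to the left of the board.
- worm: The same worm. A closed fingertip pressed on its top with 10 to 20 N and drawn along the handle's direction rolls it (it needs about 4 N along the top). Drawn towards the jaws it closes them, towards the handle's end it opens them: about 1.4 mm per 10 mm of travel, so several strokes, lifting between, are needed.
- moving_jaw: The moving jaw, a steel block 38 mm along the handle's direction, 16 mm thick, its top 18 mm above the board; it carries the mouth's orientation. The origin is the mouth point at the underside of the wrench but slides with the jaw. Not to be pushed or squeezed by the fingers.
- clip: The whole clip, origin on its axis at the board's top (12 mm above the table). Its flat dark tab, on top of the hex, is 18 mm wide, 21.5 to 26.5 mm above the board, and reaches 82 mm from the axis along +x, 9 mm the other way.
- tab_tip (a point): Middle of the outer end of the clip's tab, on its top, 82 mm from the clip's axis; same axes as the hex. At the start the tab points some 70 degrees short of square, its end about 77 mm to the +y side in the panel edge's frame; when exactly square, at y = 0 there. It can be turned past square and back again.

How it is judged:
By the outcome, as a careful person would: the job done as asked, in the order asked, and still so for the second after the job is handed in, with the robot touching nothing.
It also fails if it takes over 58 s, if anything falls off the work surface, if the arm or the gripper's body presses on something with over 40 N, if the wrist force passes 120 N, or if a joint passes its speed limit or range.

### The arm

A 7-joint arm with a two-finger parallel gripper is mounted at the origin on the work surface. World frame = base frame: x ahead of the robot, y to its left, z up, the work surface at z = 0. Lengths are in m, angles in rad, forces in N, time in s.
With the tool pointing down it reaches from about 0.4 to 0.85 m from the base axis. Payload 10.4 kg.
Tool frame: the origin (TCP) lies midway between the tips of the shut fingers; the grasp point (between the pads) lies 19 mm behind it; z points along the fingers, x is the direction in which the jaws open and shut, and the axes are right-handed (so a half turn about z gives the same grasp; the last joint's range is limited). The gripper opens to 85 mm and grips with 20 to 120 N. Pads are 22 mm wide; open, the fingers measure 114 mm over their backs; the gripper's body (76 mm by 85 mm) begins 54 mm behind the grasp point. The pads swing forward as they close: fully open they stand 13 mm farther back than shut.
Start: joints at [-1.264, 0.332, -0.065, 1.46, 0.022, 1.35, -0.088], TCP at [0.202, 0.591, 0.231] pointing down, gripper open.
Joint ranges: [-2.6, 2.6], [-0.5, 2.12], [-1.47, 1.34], [0.16, 2.42], [-1.27, 4.41], [0.06, 2.06], [-2.6, 2.6]. Speed limits (rad/s): [2.22, 2.22, 2.79, 2.79, 3.14, 3.14, 3.14].

### API

Orientations are given as a unit quaternion [x, y, z, w].
In Python, from workcell import manip, cams gives the robot as it stands.
- The arm moves only by the tool move_arm, never from a script. Its argument "moves" is a list of rows, each a list of 7 numbers: the turn, a rotation vector about the tool's x, y, z in degrees, then the shift along the tool's x, y, z in m, then the finger opening in m, from 0 to 0.0854. A call has 1 to 10 rows; each row is the pose to reach, as a shift and turn from the pose commanded when the call began, along the tool's axes at that moment; what a row does not reach only later rows make up. A row lasts 1/10 s, in which the tool goes at most 50 mm and 8.59 degrees, less where a joint would pass 70% of its speed; a pose out of reach is approached as far as the arm can. A call with a gripper value outside its range is refused whole. The fingers move at their own pace and stop on an object; "grip_force" is the grip in N (left out, the last holds). Time passes only in rows, so rows that repeat a pose let the fingers close. It gives the time, the measured TCP pose, the force and the opening at its end, in the units of the state.
- manip.get_obs(): the state, without advancing time (a new reading comes with each control period).
- cams.camera(name): name is "side" or "top"; returns the picture (420x560x3 uint8, red, green, blue); there is no depth.
- cams.camera_params(name): a dict with "fx", "fy", "cx", "cy" (pixels), "dist_coeffs" ([k1, k2, p1, p2, k3] as OpenCV has them; the pictures are not rectified), "xyz" and "rotation" of the camera in the world. Camera axes: x right, y up, looking along -z (the intrinsics and any distortion apply to the point x, -y, -z); pixel columns grow to the right and rows downward; lengths in m; the calibration is good to about 2 mm. A picture is of the moment at which its call begins. camera_params takes no time and is no camera call.
- manip.hand_in(): hands the job in, once; it reports no verdict.
The state is a dict: "clock": time; "joint_pos": joint angles; "joint_velocities": joint speeds; "tau": joint torques, N m; "position": TCP position; "ee_rot": TCP orientation; "ft_force": force on the tool from outside, world axes, zero at the start; "torque": the same for the moment, N m; "grip_width": opening from 0.0 (shut) to 1.0 (fully open).
Only numpy, scipy, OpenCV 4.12 (cv2) and the standard library are available. Lean on these libraries where they do the work, as an engineer would, in place of code of your own. Each camera call takes 0.05 s, during which the arm holds its last target. There are 200 camera calls.

## Working session

There is one attempt and no reset: what is moved stays moved. The work goes in short steps, Python scripts to look and compute and a tool call to move; the robot and the scene stay as the last step left them, time stands still between calls to the robot, and variables do not carry over. Pictures are saved under pics/ and viewed, about 8 in all and at most 12, crops included, and the job is handed in when it is done.

Besides the shell and the picture viewer there is one more tool, called after "Request:" by a JSON object that holds its "fn" and its "kwargs". move_arm: Moves the arm, as the interface text tells. Its arguments: {"type":"object","properties":{"moves":{"type":"array","items":{"type":"array","items":{"type":"number"}}},"grip_force":{"type":"number"}},"required":["moves"]}

```bash
ls; mkdir -p pics
python3 - <<'E'
from workcell import manip,cams
import cv2
for n in("top","side"):
    im=cams.camera(n);cv2.imwrite(f"pics/{n}0.png",im[:,:,::-1]);print(n,cams.camera_params(n))
print(manip.get_obs())
E
```

```text
pics
top {'fx': 541.3905571089479, 'fy': 541.3905571089479, 'cx': 287.4398853373662, 'cy': 203.53819408816585, 'dist_coeffs': array([-0.03381273,  0.        ,  0.        ,  0.        ,  0.        ]), 'xyz': array([0.49761687, 0.0223592 , 1.81451488]), 'rotation': array([ 0.02687997, -0.02609908, -0.70046793,  0.71269979])}
side {'fx': 530.6855383089814, 'fy': 530.6855383089814, 'cx': 279.62741592342854, 'cy': 211.38746266079787, 'dist_coeffs': array([-0.04966754,  0.        ,  0.        ,  0.        ,  0.        ]), 'xyz': array([-0.20717179, -1.16650535,  0.99917566]), 'rotation': array([ 0.45264797, -0.14266753, -0.25673435,  0.8419283 ])}
{'clock': 0.1, 'joint_pos': array([-1.26358853,  0.33282238, -0.06469223,  1.46089655,  0.02158459,
        1.34994502, -0.08851171]), 'joint_velocities': array([-2.13261967e-03, -1.85488608e-03,  1.49433865e-05,  6.49502335e-04,
        6.19968757e-04,  1.10185017e-03, -9.54838531e-04]), 'tau': array([ 1.54533536e-03, -6.26734042e+01,  4.90329915e-02, -3.92431390e+01,
        1.63645431e-02,  6.76949785e-03, -2.23728347e-05]), 'position': array([0.2022982 , 0.59096354, 0.23056821]), 'ee_rot': array([ 8.13591676e-01,  5.81436248e-01, -5.44155187e-04,  4.21440461e-04]), 'ft_force': array([ 0.10934378, -0.20844893, -0.44291273]), 'torque': array([ 0.03763222, -0.03106388,  0.01574055]), 'grip_width': 1.0019268957472118}
```

View pics/top0.png

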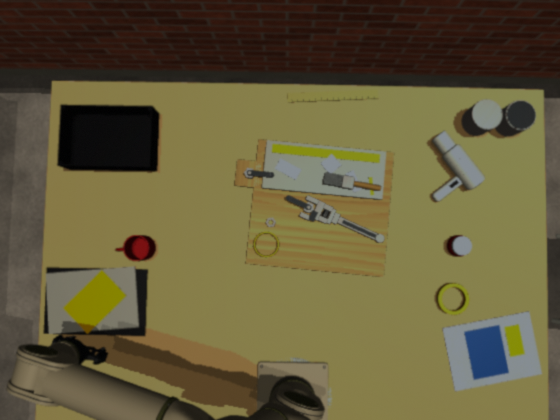

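View pics/side0.png

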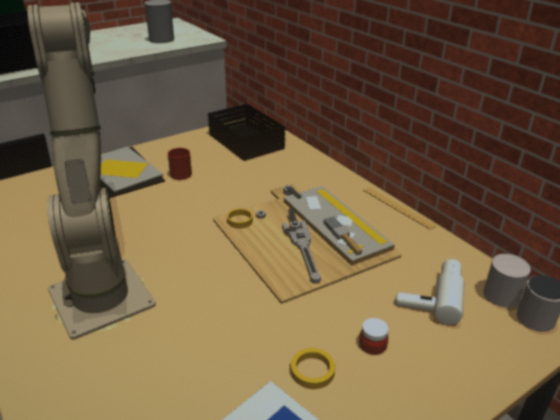

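The top view shows the board at about (250–395, 140–275), the panel's near edge at rows ~193–200, the hex at about (309,207), the wrench boss at (380,238) and the tab pointing up-left to (288,199). I'll crop both views.

Run:
```python
import cv2
t=cv2.imread("pics/top0.png")[130:280,230:400]; s=cv2.imread("pics/side0.png")[170:300,210:400]
cv2.imwrite("pics/tc.png",cv2.convertScaleAbs(cv2.resize(t[45:120,45:165],None,fx=6.6,fy=6.6,interpolation=cv2.INTER_CUBIC),alpha=1.6))
cv2.imwrite("pics/sc.png",cv2.convertScaleAbs(cv2.resize(s[0:120,55:195],None,fx=5,fy=5,interpolation=cv2.INTER_CUBIC),alpha=1.4))
```

```text
(no output)
```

View pics/tc.png

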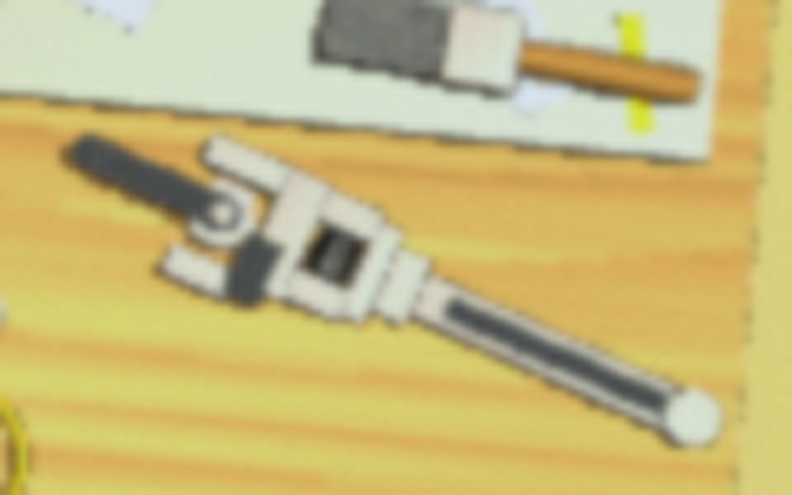

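View pics/sc.png

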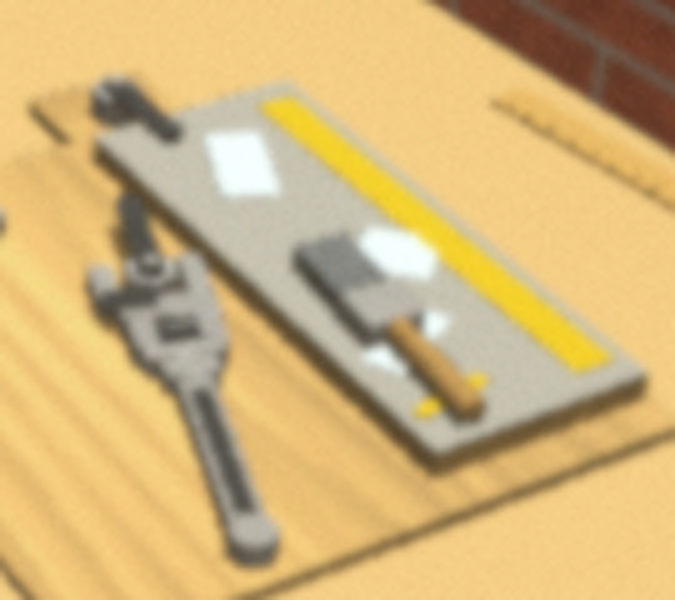

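The hex is at crop (222,212) in the top view, the worm at (337,255), the boss at (692,417) and the tab tip at about (72,150). In the side view the hex is at (150,267), the worm at (178,325) and the boss at (252,535). I'll triangulate these.

```bash
cat > h.py <<'E'
import numpy as np,cv2
from scipy.spatial.transform import Rotation as R
from workcell import manip,cams
P={n:cams.camera_params(n) for n in("top","side")}
def ray(n,uv):
    p=P[n];K=np.array([[p['fx'],0,p['cx']],[0,p['fy'],p['cy']],[0,0,1]])
    a=cv2.undistortPoints(np.array([[uv]],float),K,p['dist_coeffs'])[0,0]
    return p['xyz'],R.from_quat(p['rotation']).apply([a[0],-a[1],-1])
def plane(n,uv,z):
    o,d=ray(n,uv);return o+d*(z-o[2])/d[2]
def tri(a,b):
    A=np.zeros((3,3));B=np.zeros(3);L=[]
    for n,uv in(("top",a),("side",b)):
        o,d=ray(n,uv);d=d/np.linalg.norm(d);M=np.eye(3)-np.outer(d,d);A+=M;B+=M@o;L.append((M,o))
    x=np.linalg.solve(A,B);return x,[np.linalg.norm(M@(x-o)) for M,o in L]
T=lambda u,v:(275+(u+.5)/6.6-.5,175+(v+.5)/6.6-.5)
S=lambda u,v:(265+(u+.5)/5-.5,170+(v+.5)/5-.5)
E
python3 - <<'E'
from h import *
np.set_printoptions(precision=4,suppress=True)
for k,t,s,z in(("hex",(222,212),(150,265),.0385),("worm",(337,253),(178,325),.0335),("boss",(692,416),(252,530),.030),("tip",(72,148),(131,200),.0385),("neck",(432,300),(195,375),.028)):
    print(k,plane("top",T(*t),z),plane("side",S(*s),z),tri(T(*t),S(*s)))
a,b=plane("top",T(5,93),.032),plane("top",T(705,158),.032);print("edge",a,b,np.degrees(np.arctan2(*(a-b)[[1,0]])))
E
```

```text
hex [ 0.6217 -0.043   0.0385] [ 0.6224 -0.0424  0.0385] (array([ 0.6218, -0.043 ,  0.0391]), [np.float64(0.00013055616720907687), np.float64(0.00013055616720901176)])
worm [ 0.6025 -0.1009  0.0335] [ 0.6031 -0.0997  0.0335] (array([ 0.6024, -0.1008,  0.0344]), [np.float64(0.00011413497214323382), np.float64(0.00011413497214312222)])
boss [ 0.5243 -0.2793  0.03  ] [ 0.5249 -0.2781  0.03  ] (array([ 0.5242, -0.2791,  0.031 ]), [np.float64(8.058193523525578e-05), np.float64(8.058193523540399e-05)])
tip [0.6524 0.0323 0.0385] [0.6561 0.0264 0.0385] (array([0.6552, 0.0306, 0.0363]), [np.float64(0.0031237307561046957), np.float64(0.003123730756104633)])
neck [ 0.5801 -0.1491  0.028 ] [ 0.5857 -0.1414  0.028 ] (array([ 0.58  , -0.1486,  0.0349]), [np.float64(0.00018925045120523604), np.float64(0.00018925045120535112)])
edge [0.6801 0.0664 0.032 ] [ 0.6535 -0.2849  0.032 ] 85.66740449652323
```

Request:
{"fn": "move_arm", "kwargs": {"moves": [[0, 0, 94.8, -0.525, 0.603, 0.05, 0], [0, 0, 94.8, -0.525, 0.603, 0.05, 0], [0, 0, 94.8, -0.525, 0.603, 0.05, 0], [0, 0, 94.8, -0.525, 0.603, 0.05, 0], [0, 0, 94.8, -0.525, 0.603, 0.05, 0], [0, 0, 94.8, -0.525, 0.603, 0.05, 0], [0, 0, 94.8, -0.525, 0.603, 0.05, 0], [0, 0, 94.8, -0.525, 0.603, 0.05, 0], [0, 0, 94.8, -0.525, 0.603, 0.05, 0], [0, 0, 94.8, -0.525, 0.603, 0.05, 0]]}}

```text
clock: 1.1
position: [0.4528, 0.1574, 0.2]
ee_rot: [0.991, -0.132, 0.0, -0.0]
ft_force: [1.3, 0.9, -1.0]
grip_width: 0.002
```

```bash
cat >> h.py <<'E'
np.set_printoptions(precision=4,suppress=True)
def to(p,yaw):
    "print tool-frame turn/shift to world point p with tool x at yaw deg, pointing down"
    o=manip.get_obs();r=R.from_quat(o['ee_rot']);a=np.radians(yaw);c,s=np.cos(a),np.sin(a)
    G=R.from_matrix(np.array([[c,s,0],[s,-c,0],[0,0,-1]]))
    print("t",round(o['clock'],2),"pos",o['position'],"F",o['ft_force'],"grip",round(o['grip_width'],3))
    print("turn",np.degrees((r.inv()*G).as_rotvec()),"shift",r.inv().apply(np.array(p)-o['position']))
E
python3 -c "
from h import *
to([.5990,-.1090,.06],-23.7)"
```

```text
t 1.1 pos [0.4528 0.1574 0.2   ] F [ 1.2831  0.8703 -0.9858] grip 0.002
turn [-0.0214  0.003   8.5122] shift [0.2109 0.2189 0.1399]
```

Request:
{"fn": "move_arm", "kwargs": {"moves": [[0, 0, 8.5, 0.211, 0.219, 0.05, 0], [0, 0, 8.5, 0.211, 0.219, 0.08, 0], [0, 0, 8.5, 0.211, 0.219, 0.1, 0], [0, 0, 8.5, 0.211, 0.219, 0.12, 0], [0, 0, 8.5, 0.211, 0.219, 0.12, 0], [0, 0, 8.5, 0.211, 0.219, 0.12, 0], [0, 0, 8.5, 0.211, 0.219, 0.12, 0], [0, 0, 8.5, 0.211, 0.219, 0.12, 0], [0, 0, 8.5, 0.211, 0.219, 0.12, 0]]}}

```text
clock: 2.0
position: [0.5998, -0.1066, 0.0794]
ee_rot: [0.979, -0.203, -0.001, 0.0]
ft_force: [0.5, 0.6, -0.2]
grip_width: 0.001
```

```bash
python3 -c "
from h import *
to([.5990,-.1090,.036],-23.7)"
```

```text
t 2.0 pos [ 0.5998 -0.1066  0.0794] F [ 0.4575  0.6414 -0.241 ] grip 0.001
turn [0.04   0.0792 0.3024] shift [0.0003 0.0025 0.0434]
```

Request:
{"fn": "move_arm", "kwargs": {"moves": [[0, 0, 0, 0, 0.002, 0.025, 0], [0, 0, 0, 0, 0.002, 0.041, 0], [0, 0, 0, 0, 0.002, 0.043, 0], [0, 0, 0, 0, 0.002, 0.044, 0], [0, 0, 0, 0, 0.002, 0.045, 0], [0, 0, 0, 0, 0.002, 0.045, 0]]}}

```text
clock: 2.6
position: [0.5999, -0.108, 0.0358]
ee_rot: [0.979, -0.202, 0.001, -0.0]
ft_force: [0.0, -0.4, 0.9]
grip_width: -0.002
```

```bash
python3 -c "
from h import *
to([.5990,-.1090,.036],-23.7)"
```

```text
t 2.6 pos [ 0.5999 -0.108   0.0358] F [ 0.0376 -0.3544  0.9492] grip -0.002
turn [-0.0348 -0.0556  0.3752] shift [-0.0004  0.0013 -0.0002]
```

Request:
{"fn": "move_arm", "kwargs": {"moves": [[0, 0, 0, 0, 0, 0.001, 0], [0, 0, 0, 0, 0, 0.002, 0], [0, 0, 0, 0, 0, 0.002, 0]]}}

```text
clock: 2.9
position: [0.5998, -0.1085, 0.0337]
ee_rot: [0.979, -0.202, 0.0, -0.0]
ft_force: [-1.6, -0.5, 5.2]
grip_width: -0.004
```

Request:
{"fn": "move_arm", "kwargs": {"moves": [[0, 0, 0, 0, 0, 0.002, 0], [0, 0, 0, 0, 0, 0.002, 0], [0, 0, 0, 0, 0, 0.002, 0]]}}

```text
clock: 3.2
position: [0.5999, -0.1093, 0.0329]
ee_rot: [0.979, -0.203, 0.001, 0.0]
ft_force: [-6.3, -0.3, 16.1]
grip_width: -0.002
```

Request:
{"fn": "move_arm", "kwargs": {"moves": [[0, 0, 0, 0, -0.003, 0, 0], [0, 0, 0, 0, -0.007, 0, 0], [0, 0, 0, 0, -0.011, 0, 0], [0, 0, 0, 0, -0.015, 0, 0], [0, 0, 0, 0, -0.018, 0, 0], [0, 0, 0, 0, -0.018, 0, 0]]}}

```text
clock: 3.8
position: [0.6074, -0.0925, 0.034]
ee_rot: [0.979, -0.203, 0.001, -0.0]
ft_force: [-10.5, -1.0, 28.2]
grip_width: -0.001
```

Request:
{"fn": "move_arm", "kwargs": {"moves": [[0, 0, 0, 0, 0, -0.008, 0], [0, 0, 0, 0, 0.018, -0.008, 0], [0, 0, 0, 0, 0.018, -0.004, 0], [0, 0, 0, 0, 0.018, -0.001, 0], [0, 0, 0, 0, 0.018, -0.001, 0], [0, 0, 0, 0, 0.014, -0.001, 0], [0, 0, 0, 0, 0.009, -0.0015, 0], [0, 0, 0, 0, 0.004, -0.002, 0], [0, 0, 0, 0, 0, -0.0025, 0], [0, 0, 0, 0, 0, -0.0025, 0]]}}

```text
clock: 4.8
position: [0.6069, -0.0921, 0.0343]
ee_rot: [0.979, -0.202, 0.0, 0.0]
ft_force: [-5.4, -1.4, 15.2]
grip_width: -0.001
```

Run:
```python
from h import *
im=cams.camera("top")[:,:,::-1];cv2.imwrite("pics/top1.png",im)
im=cams.camera("side")[:,:,::-1];cv2.imwrite("pics/side1.png",im)
cv2.imwrite("pics/sc1.png",cv2.convertScaleAbs(cv2.resize(im[170:290,265:405],None,fx=5,fy=5,interpolation=cv2.INTER_CUBIC),alpha=1.4))
to([.5990,-.1090,.036],-23.7)
```

```text
t 4.9 pos [ 0.6068 -0.0921  0.0343] F [-4.2696 -0.6382 15.9857] grip -0.001
turn [-0.0009 -0.0265  0.3288] shift [-0.0005  0.0186 -0.0017]
```

View pics/sc1.png

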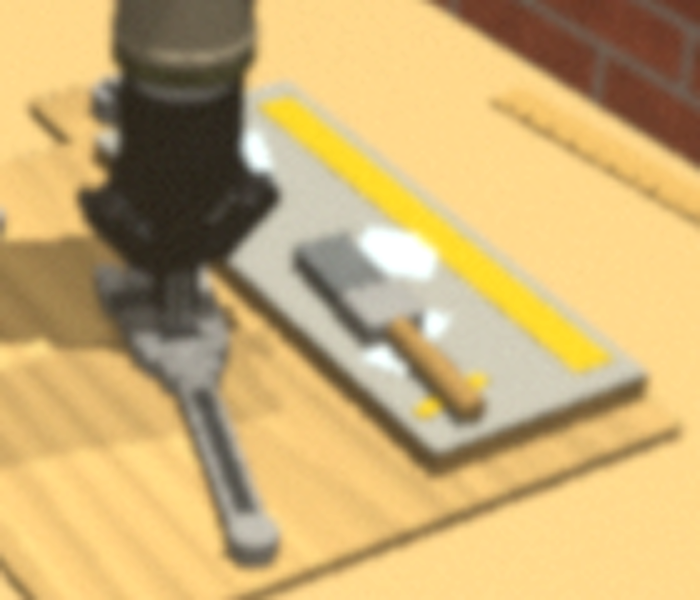

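The picture shows the fingertip on the worm and the wrench unmoved, with the boss still at (250,535). I'll go on stroking.

Request:
{"fn": "move_arm", "kwargs": {"moves": [[0, 0, 0, 0, 0, -0.006, 0], [0, 0, 0, 0, 0.019, -0.006, 0], [0, 0, 0, 0, 0.019, -0.002, 0], [0, 0, 0, 0, 0.019, 0.0015, 0], [0, 0, 0, 0, 0.019, 0.0015, 0], [0, 0, 0, 0, 0.014, 0.001, 0], [0, 0, 0, 0, 0.009, 0.001, 0], [0, 0, 0, 0, 0.004, 0, 0], [0, 0, 0, 0, 0, 0, 0], [0, 0, 0, 0, 0, 0, 0]]}}

```text
clock: 5.9
position: [0.607, -0.0912, 0.0343]
ee_rot: [0.979, -0.202, 0.0, 0.0]
ft_force: [-5.6, -1.3, 16.0]
grip_width: -0.001
```

Request:
{"fn": "move_arm", "kwargs": {"moves": [[0, 0, 0, 0, 0, -0.006, 0], [0, 0, 0, 0, 0.019, -0.006, 0], [0, 0, 0, 0, 0.019, -0.002, 0], [0, 0, 0, 0, 0.019, 0.0015, 0], [0, 0, 0, 0, 0.019, 0.0015, 0], [0, 0, 0, 0, 0.014, 0.001, 0], [0, 0, 0, 0, 0.009, 0.001, 0], [0, 0, 0, 0, 0.004, 0, 0], [0, 0, 0, 0, 0, 0, 0], [0, 0, 0, 0, 0, -0.03, 0]]}}

```text
clock: 6.9
position: [0.6043, -0.0895, 0.0602]
ee_rot: [0.979, -0.202, -0.003, 0.0]
ft_force: [0.3, -0.2, -0.0]
grip_width: 0.002
```

Request:
{"fn": "move_arm", "kwargs": {"moves": [[0, 0, 0, -0.05, 0.05, -0.03, 0], [0, 0, 0, -0.1, 0.05, -0.04, 0], [0, 0, 0, -0.15, 0.05, -0.04, 0], [0, 0, 0, -0.17, 0.05, -0.04, 0]]}}

```text
clock: 7.3
position: [0.4288, -0.0688, 0.1031]
ee_rot: [0.979, -0.202, -0.0, -0.0]
ft_force: [-0.5, 0.0, 1.6]
grip_width: -0.002
```

Run:
```python
from h import *
im=cams.camera("top")[:,:,::-1];cv2.imwrite("pics/top1.png",im)
cv2.imwrite("pics/tc1.png",cv2.convertScaleAbs(cv2.resize(im[175:250,275:395],None,fx=6.6,fy=6.6,interpolation=cv2.INTER_CUBIC),alpha=1.6))
to([.5990,-.1090,.036],-23.7)
```

```text
t 7.35 pos [ 0.4232 -0.0669  0.1023] F [-2.1016 -0.2885 -2.5303] grip -0.003
turn [-0.0683  0.3187  0.4   ] shift [ 0.1784 -0.0308  0.0654]
```

View pics/tc1.png

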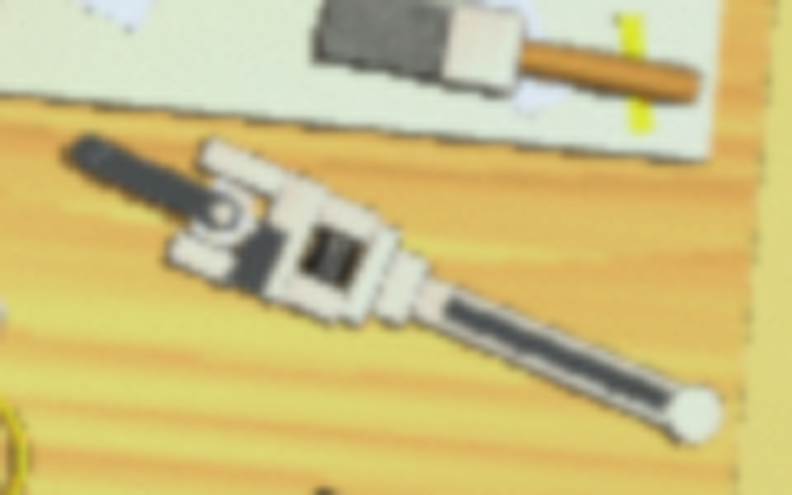

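The jaws have closed a good deal. The moving jaw is at the hex, a gap remains at the fixed jaw, and the worm is now at about crop (333,255). A few more strokes are needed.

Run:
```python
from h import *
print(plane("top",T(332,254),.0335))
to([.5996,-.1066,.042],-23.7)
```

```text
[ 0.602  -0.0984  0.0335]
t 7.35 pos [ 0.4232 -0.0669  0.1023] F [-2.1016 -0.2885 -2.5303] grip -0.003
turn [-0.0683  0.3187  0.4   ] shift [ 0.178  -0.0332  0.0594]
```

Request:
{"fn": "move_arm", "kwargs": {"moves": [[0, 0, 0.4, 0.05, -0.01, 0, 0], [0, 0, 0.4, 0.1, -0.02, 0, 0], [0, 0, 0.4, 0.15, -0.033, 0, 0], [0, 0, 0.4, 0.178, -0.033, 0.03, 0], [0, 0, 0.4, 0.178, -0.033, 0.05, 0], [0, 0, 0.4, 0.178, -0.033, 0.059, 0], [0, 0, 0.4, 0.178, -0.033, 0.059, 0]]}}

```text
clock: 8.05
position: [0.6061, -0.1093, 0.0429]
ee_rot: [0.979, -0.205, -0.002, 0.0]
ft_force: [0.2, 0.4, 0.1]
grip_width: 0.002
```

Run:
```python
from h import *
to([.5996,-.1066,.034],-23.7)
```

```text
t 8.05 pos [ 0.6061 -0.1093  0.0429] F [0.1672 0.364  0.0878] grip 0.002
turn [ 0.0419  0.1776 -0.0056] shift [-0.007   0.0002  0.0089]
```

Request:
{"fn": "move_arm", "kwargs": {"moves": [[0, 0, 0, -0.007, 0, 0.007, 0], [0, 0, 0, -0.007, 0, 0.011, 0], [0, 0, 0, -0.007, 0, 0.012, 0], [0, 0, 0, -0.007, 0, 0.012, 0]]}}

```text
clock: 8.45
position: [0.6004, -0.1072, 0.0339]
ee_rot: [0.979, -0.206, -0.0, -0.001]
ft_force: [-5.2, 0.5, 9.2]
grip_width: 0.003
```

Request:
{"fn": "move_arm", "kwargs": {"moves": [[0, 0, 0, 0, -0.003, 0.001, 0], [0, 0, 0, 0, -0.008, 0.001, 0], [0, 0, 0, 0, -0.013, 0.001, 0], [0, 0, 0, 0, -0.018, 0.0005, 0], [0, 0, 0, 0, -0.018, 0.0005, 0]]}}

```text
clock: 8.95
position: [0.6072, -0.0919, 0.0342]
ee_rot: [0.979, -0.206, -0.0, -0.0]
ft_force: [-11.0, -0.7, 20.0]
grip_width: -0.004
```

Request:
{"fn": "move_arm", "kwargs": {"moves": [[0, 0, 0, -0.001, 0, -0.006, 0], [0, 0, 0, -0.001, 0.019, -0.006, 0], [0, 0, 0, -0.001, 0.019, -0.002, 0], [0, 0, 0, -0.001, 0.019, 0.0015, 0], [0, 0, 0, -0.001, 0.019, 0.0015, 0], [0, 0, 0, -0.002, 0.014, 0.001, 0], [0, 0, 0, -0.002, 0.009, 0.001, 0], [0, 0, 0, -0.003, 0.004, 0, 0], [0, 0, 0, -0.003, 0, 0, 0], [0, 0, 0, -0.003, 0, 0, 0]]}}

```text
clock: 9.95
position: [0.6059, -0.0934, 0.0342]
ee_rot: [0.978, -0.207, 0.001, 0.002]
ft_force: [-8.3, -11.7, 21.5]
grip_width: 0.001
```

Request:
{"fn": "move_arm", "kwargs": {"moves": [[0, 0, 0, -0.001, 0, -0.006, 0], [0, 0, 0, -0.001, 0.019, -0.006, 0], [0, 0, 0, -0.001, 0.019, -0.002, 0], [0, 0, 0, -0.001, 0.019, 0.0015, 0], [0, 0, 0, -0.001, 0.019, 0.0015, 0], [0, 0, 0, -0.002, 0.014, 0.001, 0], [0, 0, 0, -0.002, 0.009, 0.001, 0], [0, 0, 0, -0.003, 0.004, 0, 0], [0, 0, 0, -0.003, 0, 0, 0], [0, 0, 0, -0.003, 0, 0, 0]]}}

```text
clock: 10.95
position: [0.6031, -0.0923, 0.0341]
ee_rot: [0.978, -0.207, 0.001, 0.002]
ft_force: [-9.3, -13.1, 24.0]
grip_width: 0.0
```

The drawing force rose to about 14 N, so the worm has stalled. I'll clear the view and look.

Request:
{"fn": "move_arm", "kwargs": {"moves": [[0, 0, 0, 0, 0, -0.03, 0], [0, 0, 0, -0.05, 0.05, -0.05, 0], [0, 0, 0, -0.1, 0.1, -0.05, 0.03], [0, 0, 0, -0.15, 0.1, -0.05, 0.04], [0, 0, 0, -0.16, 0.1, -0.05, 0.04], [0, 0, 0, -0.16, 0.1, -0.05, 0.04]]}}

```text
clock: 11.55
position: [0.4104, -0.1136, 0.081]
ee_rot: [0.979, -0.206, -0.002, -0.002]
ft_force: [0.2, 0.3, 1.9]
grip_width: 0.467
```

Run:
```python
from h import *
im=cams.camera("top")[:,:,::-1];cv2.imwrite("pics/top2.png",im)
cv2.imwrite("pics/tc2.png",cv2.convertScaleAbs(cv2.resize(im[175:250,275:395],None,fx=6.6,fy=6.6,interpolation=cv2.INTER_CUBIC),alpha=1.6))
to([.5990,-.1090,.036],-23.7)
```

```text
t 11.6 pos [ 0.414  -0.1137  0.0819] F [ 0.5735 -0.0102  0.8045] grip 0.471
turn [-0.2259  0.0642  0.0172] shift [ 0.1676 -0.0784  0.0461]
```

View pics/tc2.png

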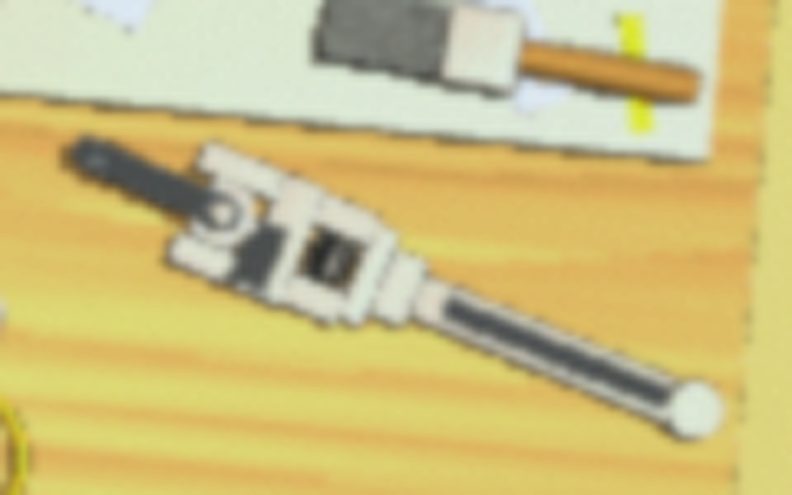

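Run:
```python
from h import *
im=cv2.imread("pics/top2.png")
w=plane("top",T(331,257),.0335);b=plane("top",T(693,410),.030);h=plane("top",T(222,212),.0385);t=plane("top",T(75,147),.0385)
an=lambda d:np.degrees(np.arctan2(d[1],d[0]))
print(w,b,an(w-b),"tab",t,an(t-h),np.linalg.norm(t-h))
# handle-line fit: dark slot of handle
for n in("top0","top2"):
    g=cv2.imread(f"pics/{n}.png");roi=g[215:240,340:379].astype(int)
    m=(roi.max(2)<75).astype(np.uint8)
    k,l,s,c=cv2.connectedComponentsWithStats(m,connectivity=8);i=1+np.argmax(s[1:,4]);v,u=np.nonzero(l==i)
    vx,vy,x0,y0=cv2.fitLine(np.c_[u+340,v+215].astype(np.float32),cv2.DIST_L2,0,.01,.01).ravel()
    A=plane("top",(x0-12*vx,y0-12*vy),.026);B=plane("top",(x0+12*vx,y0+12*vy),.026);print(n,len(u),A,B,an(A-B)%180, "boss dist",np.linalg.norm(b-A))
u=(w-b)/np.linalg.norm(w-b);p=w-.102*u;p[2]=.06
print(p);to(p,an(u)-90)
```

```text
[ 0.6005 -0.0979  0.0335] [ 0.5273 -0.2798  0.03  ] 68.09059635051726 tab [0.6529 0.0308 0.0385] 67.06023416011506 0.08013762857625624
top0 97 [ 0.5687 -0.1759  0.026 ] [ 0.5374 -0.2485  0.026 ] 66.64475490448923 boss dist 0.11196030272017865
top2 93 [ 0.5695 -0.175   0.026 ] [ 0.5404 -0.2485  0.026 ] 68.4326848407397 boss dist 0.11307093256473584
[ 0.5624 -0.1925  0.06  ]
t 11.6 pos [ 0.414  -0.1137  0.0819] F [ 0.5735 -0.0102  0.8045] grip 0.471
turn [-0.2269  0.0606 -1.7734] shift [0.1676 0.0127 0.0217]
```

Request:
{"fn": "move_arm", "kwargs": {"moves": [[0, 0, -1.8, 0.05, 0.012, 0, 0.045], [0, 0, -1.8, 0.1, 0.012, 0, 0.045], [0, 0, -1.8, 0.15, 0.012, 0.01, 0.045], [0, 0, -1.8, 0.168, 0.012, 0.02, 0.045], [0, 0, -1.8, 0.168, 0.012, 0.022, 0.045], [0, 0, -1.8, 0.168, 0.012, 0.022, 0.045], [0, 0, -1.8, 0.168, 0.012, 0.022, 0.045]]}}

```text
clock: 12.3
position: [0.5647, -0.1937, 0.0599]
ee_rot: [0.982, -0.19, -0.0, -0.0]
ft_force: [0.2, 0.4, -0.1]
grip_width: 0.523
```

Run:
```python
from h import *
to([.5624,-.1925,.016],-21.8)
```

```text
t 12.3 pos [ 0.5647 -0.1937  0.0599] F [ 0.2425  0.447  -0.0755] grip 0.523
turn [-0.0134  0.0299 -0.1061] shift [-0.0025 -0.0002  0.0439]
```

Request:
{"fn": "move_arm", "kwargs": {"moves": [[0, 0, 0, -0.002, 0, 0.02, 0.045], [0, 0, 0, -0.0025, 0, 0.035, 0.045], [0, 0, 0, -0.0025, 0, 0.043, 0.045], [0, 0, 0, -0.0025, 0, 0.044, 0.029], [0, 0, 0, -0.0025, 0, 0.044, 0.029], [0, 0, 0, -0.0025, 0, 0.044, 0.029], [0, 0, 0, -0.0025, 0, 0.044, 0.029]], "grip_force": 20}}

```text
clock: 13.0
position: [0.5628, -0.1936, 0.0167]
ee_rot: [0.982, -0.19, 0.0, -0.0]
ft_force: [-0.7, -0.1, -0.2]
grip_width: 0.342
```

```bash
cat >> h.py <<'E'
def arc(c,r,a0,a1,n,z):
    "rows for tool at c-r*(cos a,sin a), tool x at a-90"
    o=manip.get_obs();q=R.from_quat(o['ee_rot'])
    for a in np.linspace(a0,a1,n+1)[1:]:
        t=np.radians(a);p=np.array([c[0]-r*np.cos(t),c[1]-r*np.sin(t),z])
        print(round(a0-a,1),q.inv().apply(p-o['position']))
E
python3 - <<'E'
from h import *
to([.5624,-.1925,.016],-21.8)
arc([.6215,-.0432],.160,68.2,33.2,7,.016)
E
```

```text
t 13.0 pos [ 0.5628 -0.1936  0.0167] F [-0.7282 -0.0553 -0.2094] grip 0.342
turn [-0.0184 -0.0478 -0.1403] shift [-0.0008 -0.0009  0.0007]
5.0 [-0.0153 -0.002   0.0006]
10.0 [-0.0292 -0.0038  0.0006]
15.0 [-0.0428 -0.0068  0.0006]
20.0 [-0.0561 -0.0109  0.0006]
25.0 [-0.069  -0.0162  0.0006]
30.0 [-0.0814 -0.0227  0.0006]
35.0 [-0.0932 -0.0301  0.0006]
```

Request:
{"fn": "move_arm", "kwargs": {"moves": [[0, 0, 2.5, -0.008, -0.001, 0, 0.029], [0, 0, 5, -0.015, -0.002, 0, 0.029], [0, 0, 7.5, -0.022, -0.003, 0, 0.029], [0, 0, 10, -0.029, -0.004, 0, 0.029], [0, 0, 12.5, -0.036, -0.005, 0, 0.029], [0, 0, 15, -0.043, -0.007, 0, 0.029], [0, 0, 15, -0.043, -0.007, 0, 0.029]]}}

```text
clock: 13.7
position: [0.5255, -0.171, 0.0167]
ee_rot: [0.948, -0.317, 0.001, -0.0]
ft_force: [0.6, -1.5, -0.2]
grip_width: 0.336
```

Run:
```python
from h import *
im=cams.camera("top")[:,:,::-1];cv2.imwrite("pics/top3.png",im)
cv2.imwrite("pics/tc3.png",cv2.convertScaleAbs(cv2.resize(im[175:250,275:395],None,fx=6.6,fy=6.6,interpolation=cv2.INTER_CUBIC),alpha=1.6))
to([.5624,-.1925,.016],-21.8)
arc([.6215,-.0432],.160,53.2,18.2,7,.0165)
```

```text
t 13.75 pos [ 0.5255 -0.1709  0.0166] F [ 0.9348 -0.938  -0.0053] grip 0.339
turn [ -0.026   -0.0447 -15.077 ] shift [ 0.0424 -0.0049  0.0006]
5.0 [-0.0136 -0.0004  0.0001]
10.0 [-0.0275 -0.0022  0.0001]
15.0 [-0.0411 -0.0052  0.0001]
20.0 [-0.0544 -0.0094  0.    ]
25.0 [-0.0673 -0.0147  0.    ]
30.0 [-0.0797 -0.0211  0.    ]
35.0 [-0.0915 -0.0286  0.    ]
```

View pics/tc3.png

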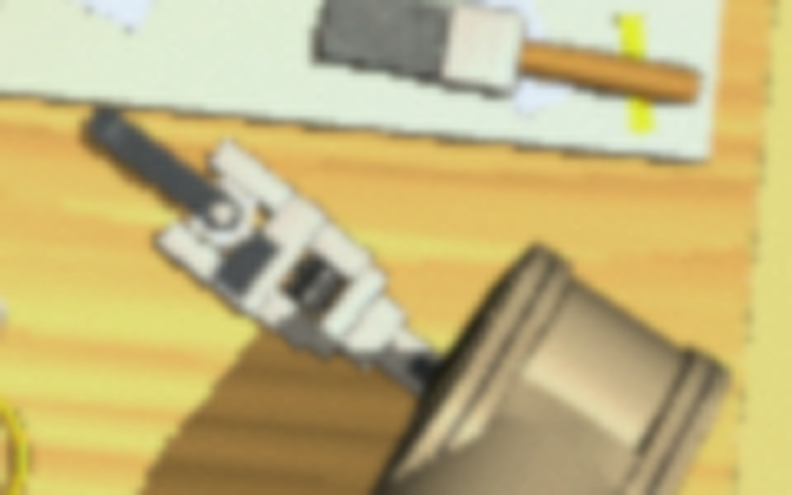

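The clip follows: the tab now slopes about 40° in the picture, tip at (105,115). I'll continue.

Request:
{"fn": "move_arm", "kwargs": {"moves": [[0, 0, 3.5, -0.01, 0, 0, 0.029], [0, 0, 7, -0.019, -0.001, 0, 0.029], [0, 0, 10.5, -0.029, -0.002, 0, 0.029], [0, 0, 14, -0.038, -0.005, 0, 0.029], [0, 0, 17.5, -0.048, -0.007, 0, 0.029], [0, 0, 21, -0.057, -0.01, 0, 0.029], [0, 0, 24.5, -0.066, -0.014, 0, 0.029], [0, 0, 28, -0.075, -0.018, 0, 0.029], [0, 0, 31.5, -0.083, -0.023, 0, 0.029], [0, 0, 35, -0.091, -0.028, 0, 0.029]]}}

```text
clock: 14.75
position: [0.4708, -0.0945, 0.0169]
ee_rot: [0.809, -0.588, 0.002, -0.0]
ft_force: [6.0, -3.0, 0.5]
grip_width: 0.339
```

Run:
```python
from h import *
to([.5624,-.1925,.016],18.2-90)
arc([.6215,-.0432],.160,18.2,-1.8,4,.0165)
```

```text
t 14.75 pos [ 0.4708 -0.0945  0.0169] F [ 6.0289 -2.9936  0.4646] grip 0.339
turn [-0.1476 -0.1204 -0.2249] shift [ 0.1215 -0.0569  0.0013]
5.0 [-0.0156  0.0003  0.0003]
10.0 [-0.0295 -0.0015  0.0003]
15.0 [-0.0431 -0.0045  0.0003]
20.0 [-0.0564 -0.0086  0.0003]
```

Request:
{"fn": "move_arm", "kwargs": {"moves": [[0, 0, 3, -0.01, 0.0005, 0, 0.029], [0, 0, 6, -0.018, 0, 0, 0.029], [0, 0, 9, -0.027, -0.001, 0, 0.029], [0, 0, 12, -0.035, -0.002, 0, 0.029], [0, 0, 15, -0.043, -0.004, 0, 0.029], [0, 0, 18, -0.051, -0.007, 0, 0.029], [0, 0, 18, -0.051, -0.007, 0, 0.029]]}}

```text
clock: 15.45
position: [0.4609, -0.0432, 0.0165]
ee_rot: [0.708, -0.706, 0.001, -0.0]
ft_force: [0.9, 0.1, 0.5]
grip_width: 0.338
```

Run:
```python
from h import *
im=cams.camera("top")[:,:,::-1];cv2.imwrite("pics/top4.png",im)
cv2.imwrite("pics/tc4.png",cv2.convertScaleAbs(cv2.resize(im[165:255,255:355],None,fx=6.6,fy=6.6,interpolation=cv2.INTER_CUBIC),alpha=1.6))
to([.5624,-.1925,.016],-90)
```

```text
t 15.5 pos [ 0.4605 -0.0431  0.0163] F [ 2.1534 -0.8463 -0.2941] grip 0.337
turn [-0.0116  0.0003  0.2028] shift [ 0.1498 -0.1014  0.0003]
```

View pics/tc4.png

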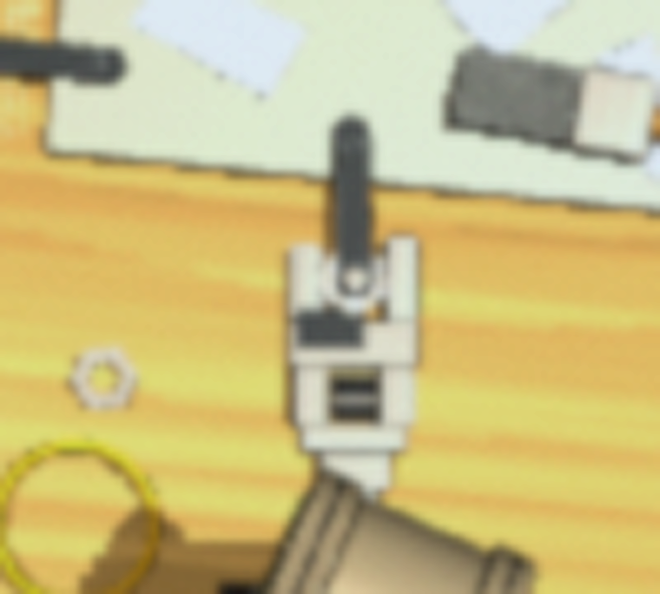

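The tab now points almost straight up in the picture, from (354,282) to (350,118). I'll measure the tab line and the edge line.

```bash
cat >> h.py <<'E'
def angles(im):
    an=lambda d:np.degrees(np.arctan2(d[1],d[0]))
    # panel near edge: topmost strong drop in blue per column (white->wood), subpixel half level
    pts=[]
    for u in list(range(264,300))+list(range(318,382)):
        r=cv2.GaussianBlur(im,(3,3),0)[:,u,0].astype(float)
        v0=int(186.5+(u-255)*.092); g=np.diff(r[v0-5:v0+10]);i=np.argmin(g)
        w=np.clip(-g[max(i-1,0):i+2],0,None);pts.append((u,v0-5+np.average(np.arange(max(i-1,0),max(i-1,0)+len(w)),weights=w)+.5))
    l=cv2.fitLine(np.array(pts,np.float32),cv2.DIST_HUBER,0,.01,.01).ravel()
    q=lambda u:(u,l[3]+(u-l[2])*l[1]/l[0])
    E0,E1=plane("top",q(265),.032),plane("top",q(380),.032);e=an(E0-E1)
    # tab: darkness-weighted centroid per row
    c=[]
    for v in range(184,202):
        r=im[v,302:315].astype(float).max(1);w=np.clip(np.median([r[0],r[-1]])-40-r,0,None)
        c.append((302+np.average(np.arange(13),weights=w),v))
    c=np.array(c,np.float32);l2=cv2.fitLine(c,cv2.DIST_HUBER,0,.01,.01).ravel()
    q2=lambda v:(l2[2]+(v-l2[3])*l2[0]/l2[1],v)
    A,B=plane("top",q2(184),.0385),plane("top",q2(202),.0385)
    print("edge",E0,E1,"normal",e-90,"tab",A,B,an(A-B),"resid",np.abs([x-q2(y)[0] for x,y in c]).max())
E
python3 - <<'E'
from h import *
angles(cv2.imread("pics/top4.png"))
E
```

```text
edge [0.6842 0.1007 0.032 ] [ 0.6533 -0.2803  0.032 ] normal -4.625786971234817 tab [ 0.6967 -0.0395  0.0385] [ 0.6372 -0.0414  0.0385] 1.7618247935877476 resid 0.18774414
```

Request:
{"fn": "move_arm", "kwargs": {"moves": [[0, 0, 2, -0.006, 0, 0, 0.029], [0, 0, 4, -0.012, -0.001, 0, 0.029], [0, 0, 6, -0.017, -0.001, 0, 0.029], [0, 0, 6, -0.017, -0.001, 0, 0.029], [0, 0, 6, -0.017, -0.001, 0, 0.029]]}}

```text
clock: 16.0
position: [0.4612, -0.0266, 0.0162]
ee_rot: [-0.67, 0.742, -0.0, 0.0]
ft_force: [1.0, -3.2, 2.0]
grip_width: 0.336
```

Run:
```python
from h import *
im=cams.camera("top")[:,:,::-1];cv2.imwrite("pics/top5.png",im);angles(im)
to([.5624,-.1925,.016],-94)
```

```text
edge [0.6842 0.1007 0.032 ] [ 0.6532 -0.2803  0.032 ] normal -4.640274208928162 tab [ 0.6969 -0.0476  0.0385] [ 0.6372 -0.0423  0.0385] -5.15696169506626 resid 0.21994019
t 16.05 pos [ 0.4612 -0.0266  0.0162] F [ 1.0477 -4.6629  1.5996] grip 0.339
turn [-0.0076  0.007  -1.8561] shift [ 0.1547 -0.1176  0.0002]
```

Request:
{"fn": "move_arm", "kwargs": {"moves": [[0, 0, 0, 0.003, 0, 0, 0.035], [0, 0, 0, 0.003, 0, 0, 0.045], [0, 0, 0, 0.003, 0, -0.001, 0.05], [0, 0, 0, 0.003, 0, -0.01, 0.05], [0, 0, 0, 0.003, 0, -0.04, 0.05], [0, 0, 0, 0.003, 0, -0.09, 0.05], [0, 0, 0, 0.05, 0, -0.12, 0.05], [0, 0, 0, 0.1, 0, -0.12, 0.05], [0, 0, 0, 0.15, 0, -0.12, 0.05], [0, 0, 0, 0.2, 0, -0.12, 0.05]]}}

```text
clock: 17.05
position: [0.4419, -0.2155, 0.1373]
ee_rot: [-0.67, 0.742, -0.0, 0.002]
ft_force: [1.4, 0.8, 0.3]
grip_width: 0.588
```

Request:
{"fn": "move_arm", "kwargs": {"moves": [[0, 0, 0, 0.05, 0, -0.02, 0.05], [0, 0, 0, 0.1, -0.0, -0.04, 0.05], [0, 0, 0, 0.1, 0, -0.04, 0.05], [0, 0, 0, 0.1, 0, -0.04, 0.05]]}}

```text
clock: 17.45
position: [0.4305, -0.3159, 0.1773]
ee_rot: [-0.668, 0.744, -0.001, -0.0]
ft_force: [0.3, 0.7, 0.1]
grip_width: 0.585
```

Run:
```python
from h import *
im=cams.camera("top")[:,:,::-1];cv2.imwrite("pics/top6.png",im);angles(im)
cv2.imwrite("pics/side6.png",cams.camera("side")[:,:,::-1])
cv2.imwrite("pics/tc6.png",cv2.convertScaleAbs(cv2.resize(im[175:305,245:365],None,fx=4.6,fy=4.6,interpolation=cv2.INTER_CUBIC),alpha=1.6))
```

```text
edge [0.6842 0.1007 0.032 ] [ 0.6532 -0.2803  0.032 ] normal -4.654254530564913 tab [ 0.6969 -0.0478  0.0385] [ 0.6372 -0.0423  0.0385] -5.334323091545884 resid 0.2175293
```

View pics/tc6.png

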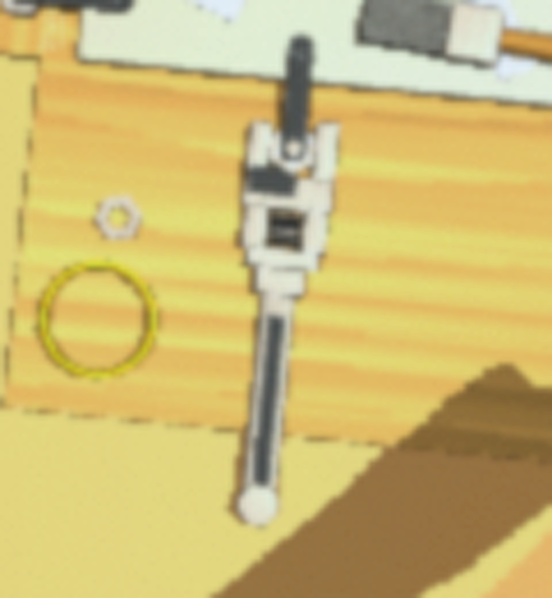

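The clip is square by eye and the wrench lies on the hex. As a last cross-check I'll take the wrench axis and jaw measurement, then hand in.

Run:
```python
from h import *
T6=lambda u,v:(245+(u+.5)/4.6-.5,175+(v+.5)/4.6-.5)
w,b,h=plane("top",T6(286,228),.0335),plane("top",T6(258,504),.030),plane("top",T6(293,149),.0385)
d=(w-b);an=np.degrees(np.arctan2(d[1],d[0]));u=d[:2]/np.linalg.norm(d[:2])
print("wrench angle",an,"hex rel worm along/perp",(h-w)[:2]@u,(h-w)[:2]@[-u[1],u[0]])
a,c=cv2.imread("pics/top0.png"),cv2.imread("pics/top6.png")
D=cv2.absdiff(a,c).max(2)
for n,(y0,y1,x0,x1) in dict(nut=(215,230,263,277),tape=(231,260,248,281),brush=(170,193,322,384),pot=(230,260,447,475),mug=(230,262,115,157)).items():print(n,(D[y0:y1,x0:x1]>40).sum())
o=manip.get_obs();print(o['clock'],o['joint_velocities'].max())
manip.hand_in()
```

```text
wrench angle -4.906302641831986 hex rel worm along/perp 0.05650093891201057 0.0008355456733454656
nut 0
tape 0
brush 0
pot 0
mug 0
17.55 0.010862953620785236
the job is handed in; nothing more can be done
```

The clip is closed with its tab square across the panel edge to within about a degree, and the wrench is lying on the hex. I handed the job in at 17.55 s.

- **Jaws:** I rolled the worm with seven strokes, pressing at about 9–28 N. One reading, at the end of the first stroke, was 28 N, above the 10–20 N asked, and the last two were 21–24 N. The worm stalled in the last two strokes, with about 14 N along its top. I took that as the jaws being tight on the hex, because I could not measure the opening directly.
- **Turning:** I set the fingers loosely round the handle and swung it clockwise about 72° in total, checking the camera on the way, then opened the fingers and lifted clear.
- **Squareness:** The panel's across-edge direction is -4.65°. The tab's own line measures -5.3°, slightly past square, and the wrench axis measures -4.9°. The two disagree by about 0.4°, which is close to the limit of the picture.
- **Wrench fit:** The hex axis lies 56.5 mm ahead of the worm and 0.8 mm off the centre line, against 58 mm and 0 mm nominal.
- **Other things:** Comparing top-view pictures before and after showed no change at the nut, tape, brush, paint pot or mug.

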